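# Load the supply carriers, tall ones at the back first

## Robot

A 6-joint arm with a two-finger parallel gripper is mounted at the origin on the work surface. World frame = base frame: x ahead of the robot, y to its left, z up, the work surface at z = 0. Lengths are in m, angles in rad, forces in N, time in s.
With the tool pointing down it reaches from about 0.25 to 0.775 m from the base axis. Payload 4 kg.
Tool frame: the origin (TCP) lies midway between the tips of the shut fingers; the grasp point (between the pads) lies 19 mm behind it (bot.grip_point_offset is the z of the grasp point in the tool frame, in m); z points along the fingers, y is the line along which they close (so a half turn about z gives the same grasp; the last joint's range is limited). The gripper opens to 94 mm and grips with 3 to 60 N. Pads are 16 mm wide; open, the fingers measure 119 mm over their backs; the gripper's body (75 mm by 177 mm) begins 78 mm behind the grasp point.
Start: joints at [-1.421, 0.087, 1.371, -0, 1.684, -0.103], TCP at [0.138, -0.533, 0.206] pointing down, gripper open.
Joint ranges: [-3.1, 3.1], [-0.76, 2.03], [0.27, 2.55], [-1.08, 4.22], [0.17, 2.65], [-2.57, 2.57]. Speed limits (rad/s): [2.79, 2.79, 3.14, 3.14, 3.14, 3.14].

## Interface

Orientations are given as a unit quaternion [x, y, z, w].
In Python, from bench import bot gives the robot as it stands. The module is installed in compiled form; this text tells all that it offers.
- The arm moves only by the shell command python3 -m crank 'ROWS' [FORCE]. ROWS is JSON, a list of rows, each a list of 3 entries, a list of its own where there are three numbers: the shift along the tool's x, y, z in m, then the turn about the tool's z in rad, then the finger opening in m, from 0 to 0.094. A call has 1 to 10 rows; each row shifts and turns the commanded pose from where the row before left it, along the tool's axes as they then stand; what a row does not reach is not made up. A row lasts 1/10 s, in which the tool goes at most 50 mm and 8.59 degrees, less where a joint would pass 70% of its speed; a pose out of reach is approached as far as the arm can. A call is refused whole if a number of a shift passes 0.05 or a number of a turn 0.15, either way. A call with a gripper value outside its range is refused whole. The fingers move at their own pace and stop on an object; FORCE is the grip in N (left out, the last holds). Time passes only in rows, so rows that do not move let the fingers close. It gives the time, the measured TCP pose, the force, the opening and the grip force at its end, in the units of the state.
- bot.read_state(): the state, without advancing time (a new reading comes with each control period).
- bot.snapshot(name): name is "scene" or "top" or "wrist"; returns the picture (480x640x3 uint8, red, green, blue); there is no depth.
- bot.calibration(name): a dict with "camera_matrix" (3x3 intrinsics, pixels), "k1" (the pictures are not rectified: a ray, as slopes to the right and down, at radius r is drawn at 1 + k1 r^2 times it, then the intrinsics apply), "eye" and "rotation" of the camera in the world. Camera axes: x right, y up, looking along -z (the intrinsics and any distortion apply to the point x, -y, -z); pixel columns grow to the right and rows downward; lengths in m; the calibration is good to about 2 mm. A picture is of the moment at which its call begins: read the wrist's pose just before it. calibration takes no time and is no camera call; for the wrist camera it gives the pose at the moment of the call.
- bot.close_job(): hands the job in; it is judged then, once.
The state is a dict: "time_s": time; "joint_positions": joint angles; "joint_velocities": joint speeds; "joint_efforts": joint torques, N m; "tool_pos": TCP position; "tcp_rot": TCP orientation; "wrist_force": force on the tool from outside, world axes, zero at the start; "torque": the same for the moment, N m; "width": finger opening in m; "grip_force": force on a finger pad.
Only numpy, scipy, OpenCV 4.12 (cv2) and the standard library are available. Lean on these libraries where they do the work, as an engineer would, in place of code of your own. Each camera call takes 0.05 s, during which the arm holds its last target. There are 200 camera calls.

## Task

Stand the four closed round containers upright in the pockets of the two wooden carriers: the two wide ones in the wide-pocket carrier, the two slim ones in the narrow-pocket carrier, one to a pocket, tall in the back pocket (away from the robot) and short in the front pocket. Put in both tall ones before either short one. Knock nothing over, and leave the open mug, the tape roll and the cardboard carton where they are.

Things in the scene. Friction and masses are not known exactly. Their poses are not given: they have to be found in the camera images.
- tall_canister_mid (a point): TALL WIDE: bare aluminium canister, 60 mm diameter, 128 mm high (straight sides up to 105 mm, then a shoulder to a 38 mm cap), about 0.3 kg, standing upright, loose. Point on its axis half-way up (64 mm above its underside); z up its axis. Grip it about 85 to 92 mm above its underside so that the gripper's body clears the cap
- tall_bottle_mid (a point): TALL SLIM: grey plastic oil bottle with a paper label and a pointed nozzle, 40 mm diameter, 128 mm high (straight sides up to 105 mm), about 0.16 kg, upright, loose. Point on its axis half-way up (64 mm); z up its axis. Grip it about 85 to 92 mm above its underside
- wide_tin_mid (a point): SHORT WIDE: steel tin with a flat lid and paper label, 60 mm diameter, 66 mm high, straight sides, about 0.22 kg, upright, loose. Point on its axis half-way up (33 mm); z up its axis
- slim_jar_mid (a point): SHORT SLIM: white plastic jar with a grey screw cap, 40 mm diameter (cap 41 mm), 66 mm high, straight sides, about 0.1 kg, upright, loose. Point on its axis half-way up (33 mm); z up its axis
- wide_carrier: fixed low wooden carrier, 192 mm long (x) by 88 mm wide (y), on the left of the table beside the other one (either order). Origin: centre of its underside; own +x points to its BACK end (away from the robot, within 15 degrees), z up. Two square pockets 76 mm wide inside, walls 14 mm high, 6 mm thick, floors 4 mm above the table; centres at own x = +52 mm (back) and -52 mm (front), y = 0
- narrow_carrier: fixed low wooden carrier, 172 mm long (x) by 68 mm wide (y), on the left of the table beside the other one (either order). Origin: centre of its underside; own +x points to its BACK end (away from the robot, within 15 degrees), z up. Two square pockets 56 mm wide inside, walls 14 mm high, 6 mm thick, floors 4 mm above the table; centres at own x = +52 mm (back) and -52 mm (front), y = 0
- mug_mid (a point): bystander: open white mug without handle, 68 mm diameter at the rim, 70 mm high; point half-way up its axis. Loose, leave it alone
- tape_roll_mid (a point): bystander: brown roll of tape lying flat, 84 mm outer diameter, 25 mm high; point at its centre, half-way up. Loose, leave it alone
- carton_mid (a point): bystander: small cardboard carton, 60 by 45 mm, 40 mm high; point at its centre. Loose, leave it alone
Not all that is in view belongs to the job. What is shaped like the part that bears tall_bottle_mid but green is not meant.

How it is judged:
By the outcome, as a careful person would: the job done as asked, in the order asked, and still so for the second after the job is handed in, with the robot touching nothing.
It also fails if it takes over 115 s, if anything falls off the work surface, if the arm or the gripper's body presses on something with over 40 N, if the wrist force passes 120 N, or if a joint passes its speed limit or range.

## Working session

There is one attempt and no reset: what is moved stays moved. The work goes in short steps, Python scripts to look and compute and a shell command to move; the robot and the scene stay as the last step left them, time stands still between calls to the robot, and variables do not carry over. Pictures are saved under pics/ and viewed, at most 14 in all, crops included, and the job is handed in when it is done.

```bash
mkdir -p pics && cat > h.py <<'E'
import numpy as np, cv2
from bench import bot
def ray(cam,u,v,cal=None):
    c=cal or bot.calibration(cam); K=np.array(c["camera_matrix"],float)
    d=np.array([(u-K[0,2])/K[0,0],(v-K[1,2])/K[1,1]]); s=d.copy()
    for _ in range(20): s=d/(1+c["k1"]*(s@s))
    w=np.array(c["rotation"])@np.array([s[0],-s[1],-1.0])
    return np.array(c["eye"],float),w/np.linalg.norm(w)
def onz(cam,u,v,z,cal=None):
    e,w=ray(cam,u,v,cal); return e+w*(z-e[2])/w[2]
def tri(*rs):
    A=0;b=0
    for e,w in rs:
        P=np.eye(3)-np.outer(w,w); A=A+P; b=b+P@e
    x=np.linalg.solve(A,b)
    return x,[np.linalg.norm((np.eye(3)-np.outer(w,w))@(x-e)) for e,w in rs]
def save(cam,fn):
    im=bot.snapshot(cam); cv2.imwrite(fn,cv2.cvtColor(im,cv2.COLOR_RGB2BGR)); return im
E
python3 - <<'E'
from h import *
np.set_printoptions(precision=4,suppress=True)
save("top","pics/top0.png"); save("scene","pics/scene0.png")
for n in("top","scene","wrist"): print(n,bot.calibration(n))
s=bot.read_state(); print(s); print(bot.grip_point_offset)
E
```

```text
top {'camera_matrix': array([[464.7835,   0.    , 325.1401],
       [  0.    , 464.7835, 239.8942],
       [  0.    ,   0.    ,   1.    ]]), 'k1': -0.11225203779471492, 'eye': array([ 0.4077, -0.0147,  1.0169]), 'rotation': array([-0.0468,  0.0631,  0.7099, -0.6999])}
scene {'camera_matrix': array([[499.0054,   0.    , 316.3546],
       [  0.    , 499.0054, 238.9257],
       [  0.    ,   0.    ,   1.    ]]), 'k1': -0.014156166273671939, 'eye': array([ 1.4469, -0.1266,  0.6854]), 'rotation': array([0.3503, 0.3021, 0.5934, 0.6587])}
wrist {'camera_matrix': array([[369.7582,   0.    , 313.9133],
       [  0.    , 369.7582, 239.2487],
       [  0.    ,   0.    ,   1.    ]]), 'k1': -0.04988158131751414, 'eye': array([ 0.2119, -0.5143,  0.3853]), 'rotation': array([-0.1043,  0.0814, -0.6067,  0.7839])}
{'time_s': 0.1, 'joint_positions': array([-1.4211,  0.0879,  1.3721, -0.    ,  1.6836, -0.1031]), 'joint_velocities': array([ 0.001 , -0.0013, -0.0018,  0.0004,  0.0008, -0.0017]), 'joint_efforts': array([  0.0019, -34.1253, -30.3302,   0.072 ,   0.0305,  -0.0001]), 'tool_pos': array([ 0.1375, -0.532 ,  0.2044]), 'tcp_rot': array([ 0.992,  0.126, -0.   , -0.001]), 'wrist_force': array([-0.9944, -0.2771,  0.9091]), 'torque': array([-0.0197, -0.0465,  0.0265]), 'grip_force': 0.0, 'width': 0.0941044161044485}
-0.0188
```

View pics/top0.png

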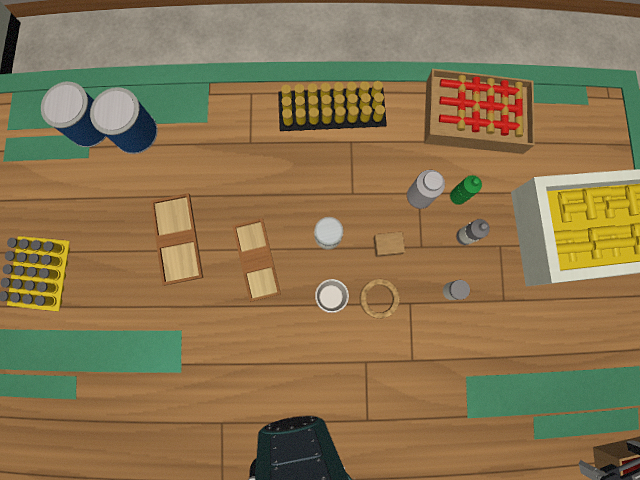

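View pics/scene0.png

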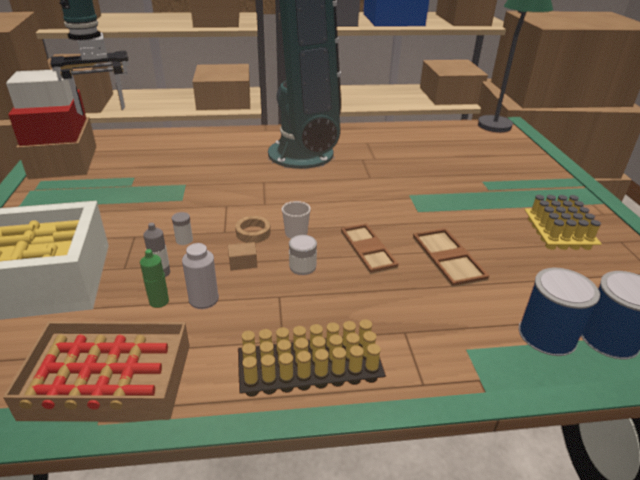

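The top view shows these candidates:
- **Canister:** cap at (431,182).
- **Grey bottle:** (478,230). The lookalike is the green bottle at (468,189), which I reject.
- **Slim jar:** (458,289).
- **Tin:** (328,231), closed with a flat lid. The lookalike is the open mug at (332,296), which I reject.
- **Carriers:** wide at (178,240), narrow at (258,260).

I'll check these in one close crop.

```bash
python3 - <<'E'
import re
s=open('h.py').read()
s=s.replace('np.array(c["rotation"])@','Rotation.from_quat(c["rotation"]).as_matrix()@').replace('import bot','import bot\nfrom scipy.spatial.transform import Rotation',1)
open('h.py','w').write(s)
import cv2,numpy as np
a=cv2.imread('pics/top0.png')[160:320,145:505]; b=cv2.imread('pics/scene0.png')[205:310,135:495]
im=np.vstack([cv2.resize(x,None,fx=2.2,fy=2.2,interpolation=cv2.INTER_CUBIC) for x in(a,b)]); print(im.shape)
cv2.imwrite('pics/crop0.png',im)
E
```

```text
(583, 792, 3)
```

View pics/crop0.png

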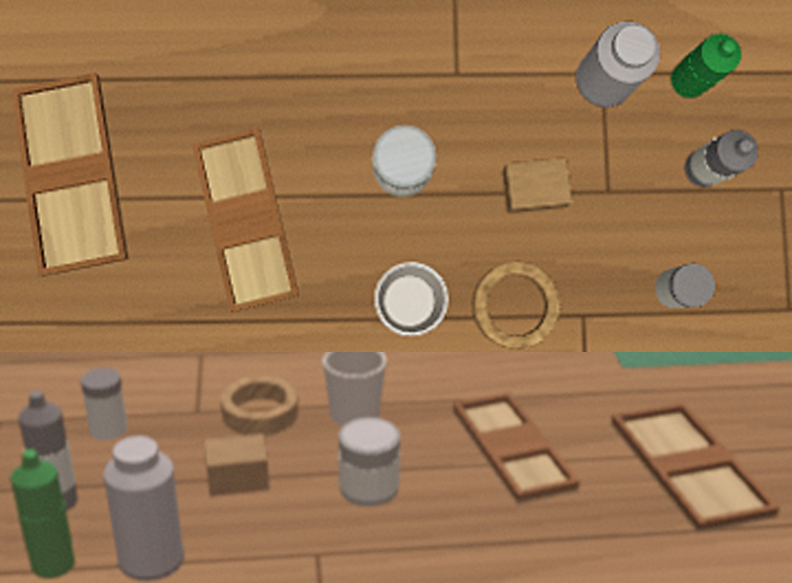

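The crop confirms it: the grey labelled bottle is at crop (722,158) beside the green decoy at (705,65), and the tin is closed while the mug is open. The carriers are at crop (72,173), wide, and (246,220), narrow. Next I triangulate.

```bash
python3 - <<'E'
from h import *
np.set_printoptions(precision=4,suppress=True)
T=lambda x,y:(145+x/2.2,160+y/2.2); S=lambda x,y:(135+x/2.2,205+(y-352)/2.2)
for n,a,b in [("can cap",(636,44),(136,449)),("nozzle",(744,145),(37,398)),("tin lid",(405,155),(369,434)),("jar",(689,284),(102,379))]:
    x,r=tri(ray("top",*T(*a)),ray("scene",*S(*b))); print(n,x,np.array(r))
for n,c,sc in [("wide",[(18,92),(96,75),(125,258),(41,273)],[(614,415),(683,407),(776,509),(700,522)]),("narrow",[(195,146),(259,130),(297,294),(234,311)],[(455,404),(510,397),(577,484),(520,496)])]:
    P=np.array([onz("top",*T(*p),0.014) for p in c]); Q=np.array([onz("scene",*S(*p),0.014) for p in sc])
    d=(P[0]+P[1]-P[2]-P[3])/2; ce=P.mean(0)
    x,r=tri(ray("top",*T(*np.mean(c,0))),ray("scene",*S(*np.mean(sc,0))))
    print(n,ce,"scene",Q.mean(0),"tri",x,"len",np.linalg.norm(d),"wid",np.linalg.norm(P[0]-P[1]),"yaw",np.degrees(np.arctan2(d[1],d[0])))
for n,p,z in [("mug",(411,298),.07),("tape",(516,305),.025),("carton",(537,182),.04),("green",(728,46),.128)]: print(n,onz("top",*T(*p),z))
E
```

```text
can cap [ 0.666  -0.2559  0.1272] [0.001 0.001]
nozzle [ 0.5722 -0.3528  0.1233] [0.0001 0.0001]
tin lid [ 0.5765 -0.0462  0.0665] [0.0003 0.0003]
jar [ 0.4502 -0.3137  0.0644] [0.001 0.001]
wide [0.5716 0.287  0.014 ] scene [0.5781 0.2879 0.014 ] tri [0.5724 0.2917 0.0045] len 0.18741766942547697 wid 0.0815041945153762 yaw 10.042442249459436
narrow [0.5233 0.1097 0.014 ] scene [0.5318 0.1111 0.014 ] tri [0.5238 0.1129 0.0046] len 0.1683067912576128 wid 0.06573851131843286 yaw 13.384612965378164
mug [ 0.4419 -0.0496  0.07  ]
tape [ 0.435 -0.153  0.025]
carton [ 0.553  -0.1752  0.04  ]
green [ 0.6638 -0.3429  0.128 ]
```

```bash
cat >> h.py <<'E'
def go(x,y,z,yaw=None):
    s=bot.read_state(); R=Rotation.from_quat(s["tcp_rot"]).as_matrix(); yw=np.degrees(np.arctan2(R[1,0],R[0,0]))
    d=R.T@(np.array([x,y,z])-s["tool_pos"])
    print("pos",s["tool_pos"].round(4),"yaw %.1f t %.1f w %.4f"%(yw,s["time_s"],s["width"]),"F",s["wrist_force"].round(1),"tooldelta",d.round(4),"turn",None if yaw is None else np.radians(yw-yaw).round(3))
E
python3 -m crank '[[[0.038,-0.009,0],0,0.08],[[0.038,-0.009,0],0,0.08],[[0.038,-0.009,0],0,0.08],[[0.038,-0.009,0],0,0.08],[[0.038,-0.009,0],0,0.08],[[0.038,-0.009,0],0,0.08],[[0.038,-0.009,0],0,0.08],[[0.038,-0.009,0],0,0.08],[[0.038,-0.009,0],0,0.08],[[0.038,-0.009,0],0,0.08]]' 15
python3 -m crank '[[[0.038,-0.009,0],0,0.08],[[0.038,-0.009,0],0,0.08],[[0.038,-0.009,0],0,0.08],[[0.038,-0.009,0],0,0.08],[[0.02,0,0],-0.15,0.08],[[0,0,0],-0.15,0.08],[[0,0,0],-0.15,0.08],[[0,0,0],0,0.08],[[0,0,0],0,0.08]]'
python3 - <<'E'
from h import *
go(.666,-.256,.2,40)
c=bot.calibration("wrist"); print(c["eye"],ray("wrist",c["camera_matrix"][0][2],c["camera_matrix"][1][2])[1])
save("wrist","pics/w1.png")
E
```

```text
time_s: 1.1
tool_pos: [0.4841, -0.3492, 0.2048]
tcp_rot: [0.992, 0.126, -0.0, -0.0]
wrist_force: [-0.2, -1.1, 0.3]
width: 0.0801
grip_force: 0.0
time_s: 2.0
tool_pos: [0.6403, -0.2725, 0.2049]
tcp_rot: [0.939, 0.343, -0.0, -0.0]
wrist_force: [-0.5, 0.1, 0.2]
width: 0.0802
grip_force: 0.0
pos [ 0.6403 -0.2725  0.2049] yaw 40.1 t 2.0 w 0.0802 F [-0.5  0.1  0.2] tooldelta [0.0303 0.004  0.0048] turn 0.001
[ 0.69932201 -0.22430993  0.38568765] [-0.20135171 -0.16961452 -0.96472193]
```

View pics/w1.png

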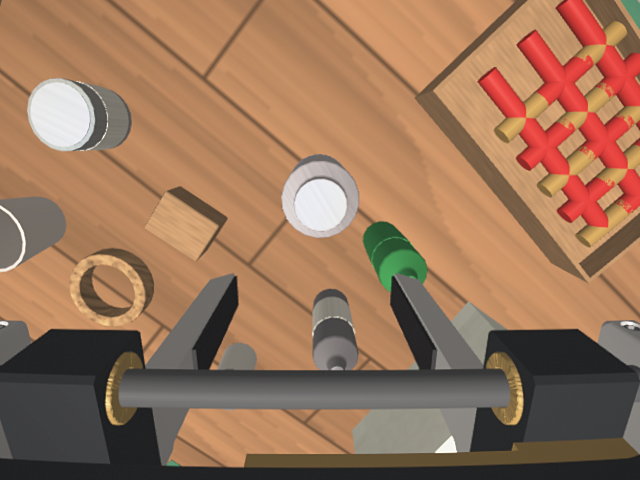

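The canister cap is centred at about (321,206), with the green bottle at (395,255), off to one side of the finger line. The tin lid is at (62,115). I'll refine both from the wrist view.

```bash
python3 - <<'E'
from h import *
im=cv2.imread('pics/w1.png')
g=im.min(2)
for n,(u,v),r,z in [("can",(321,206),45,.128),("tin",(62,115),50,.066)]:
    m=np.zeros(g.shape,np.uint8); cv2.circle(m,(u,v),r,255,-1); m=((g>205)&(m>0)).astype(np.uint8)
    c=max(cv2.findContours(m,0,2)[0],key=cv2.contourArea); e=cv2.fitEllipse(cv2.convexHull(c)); print(n,e,onz("wrist",*e[0],z))
x,_=tri(ray("wrist",321,206),ray("top",145+636/2.2,160+44/2.2)); print("tri cap",x)
x,_=tri(ray("wrist",62,115),ray("top",145+405/2.2,160+155/2.2)); print("tri tin",x)
p=onz("wrist",321,206,.128); go(p[0],p[1],.069,40)
E
```

```text
can ((313.65167236328125, 204.5481719970703), (54.74842071533203, 65.12406921386719), 93.96456146240234) [ 0.66475536 -0.2532738   0.128     ]
tin ((60.54833221435547, 115.72236633300781), (57.09041213989258, 70.9071273803711), 149.48153686523438) [ 0.57724468 -0.04705249  0.066     ]
tri cap [ 0.66690691 -0.25814713  0.12392805]
tri tin [ 0.57725715 -0.04639747  0.06312268]
pos [ 0.6403 -0.2725  0.2051] yaw 40.1 t 2.0 w 0.0798 F [-0.3  0.2  0.4] tooldelta [0.0302 0.0063 0.1361] turn 0.002
```

```bash
python3 -m crank '[[[0.015,0.003,0],0,0.08],[[0.0145,0.002,0],0,0.08],[[0,0,0.03],0,0.08],[[0,0,0.03],0,0.08],[[0,0,0.03],0,0.08],[[0,0,0.03],0,0.08],[[0,0,0.016],0,0.08],[[0,0,0],0,0.08],[[0,0,0],0,0.05],[[0,0,0],0,0.05]]' 18
python3 -m crank '[[[0,0,0],0,0.05],[[0,0,0],0,0.05],[[0,0,0],0,0.05],[[0,0,0],0,0.05],[[0,0,-0.01],0,0.05],[[0,0,-0.02],0,0.05],[[0,0,-0.03],0,0.05],[[0,0,-0.03],0,0.05],[[0,0,0],0,0.05]]'
python3 - <<'E'
from h import *
go(.6236,.297,.165,10)
E
```

```text
time_s: 3.05
tool_pos: [0.6677, -0.2578, 0.0723]
tcp_rot: [0.939, 0.344, 0.002, 0.002]
wrist_force: [-0.4, 0.2, 0.1]
width: 0.0676
grip_force: 0.0
time_s: 3.95
tool_pos: [0.6685, -0.2585, 0.1653]
tcp_rot: [0.939, 0.344, 0.003, 0.004]
wrist_force: [0.6, -0.6, -1.7]
width: 0.0598
grip_force: 18.0
pos [ 0.6685 -0.2585  0.1653] yaw 40.3 t 4.0 w 0.0598 F [ 0.6 -0.6 -1.7] tooldelta [ 0.3247 -0.453  -0.0027] turn 0.528
```

```bash
python3 -m crank '[[[0.008,-0.011,0],0,0.05],[[0.016,-0.0225,0],0,0.05],[[0.016,-0.0225,0],0,0.05],[[0.016,-0.0225,0],0,0.05],[[0.016,-0.0225,0],0,0.05],[[0.016,-0.0225,0],0,0.05],[[0.016,-0.0225,0],0,0.05],[[0.016,-0.0225,0],0,0.05],[[0.016,-0.0225,0],0,0.05],[[0.016,-0.0225,0],0,0.05]]'
python3 -m crank '[[[0.016,-0.0225,0],0,0.05],[[0.016,-0.0225,0],0,0.05],[[0.016,-0.0225,0],0,0.05],[[0.016,-0.0225,0],0,0.05],[[0.016,-0.0225,0],0,0.05],[[0.016,-0.0225,0],0,0.05],[[0.01,-0.015,0],0,0.05],[[0.005,-0.007,0],0,0.05],[[0,0,0],0,0.05],[[0,0,0],0,0.05]]'
python3 - <<'E'
from h import *
go(.6236,.297,.165,10)
import json
c=bot.calibration("wrist"); json.dump({k:np.array(v).tolist() for k,v in c.items()},open("w2.json","w"))
save("wrist","pics/w2.png")
E
```

```text
time_s: 4.95
tool_pos: [0.6419, 0.0062, 0.1554]
tcp_rot: [0.939, 0.344, -0.003, -0.002]
wrist_force: [-0.4, -0.8, -3.1]
width: 0.0599
grip_force: 18.0
time_s: 5.95
tool_pos: [0.6273, 0.1945, 0.1588]
tcp_rot: [0.939, 0.344, -0.001, 0.0]
wrist_force: [0.3, 0.4, -3.0]
width: 0.0601
grip_force: 18.0
pos [0.6273 0.1945 0.1588] yaw 40.2 t 6.0 w 0.0601 F [ 0.3  0.4 -3. ] tooldelta [ 0.0633 -0.0806 -0.0063] turn 0.528
```

View pics/w2.png

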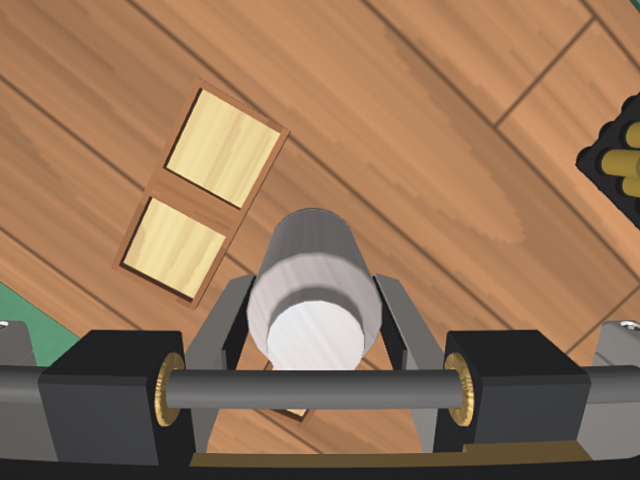

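The whole wide carrier is in view. Its rim corners are at about (203,80), (290,131), (195,306) and (115,265).

```bash
python3 - <<'E'
from h import *
import json
c=json.load(open("w2.json"))
P=np.array([onz("wrist",*p,0.014,c) for p in [(203,80),(290,131),(195,306),(115,265)]])
d=(P[0]+P[1]-P[2]-P[3])/2; ce=P.mean(0); u=d/np.linalg.norm(d)
print(ce,np.linalg.norm(d),np.linalg.norm(P[0]-P[1]),np.degrees(np.arctan2(d[1],d[0])))
Q=ce+.052*u; print("back",Q,"front",ce-.052*u)
I=[onz("wrist",*p,0.004,c) for p in [(203,88),(284,134),(241,209),(167,168)]]; print("inner back",np.mean(I,0))
# height check of the carrier centre against top view
x,_=tri(ray("wrist",*np.mean([(203,80),(290,131),(195,306),(115,265)],0),c),ray("top",145+70/2.2,160+174.5/2.2)); print("tri",x)
go(Q[0],Q[1],.159,40)
E
```

```text
[0.57804456 0.28686305 0.014     ] 0.18795180554433383 0.0824768262534205 9.742869971996223
back [0.62929457 0.29566285 0.014     ] front [0.52679455 0.27806326 0.014     ]
inner back [0.6265879  0.29716785 0.004     ]
tri [ 0.57505748  0.29313071 -0.01338666]
pos [0.6275 0.1942 0.1591] yaw 40.2 t 6.0 w 0.0596 F [ 0.9  0.6 -3.4] tooldelta [ 0.0668 -0.0764 -0.    ] turn 0.003
```

```bash
python3 -m crank '[[[0.008,-0.01,0],0,0.05],[[0.016,-0.019,0],0,0.05],[[0.016,-0.019,0],0,0.05],[[0.016,-0.019,0],0,0.05],[[0.009,-0.012,0],0,0.05],[[0,0,0],0,0.05],[[0,0,0.02],0,0.05],[[0,0,0.02],0,0.05],[[0,0,0.02],0,0.05],[[0,0,0],0,0.05]]'
python3 - <<'E'
from h import *
go(.6265,.2965,.073,40)
save("top","pics/t2.png")
a=cv2.imread("pics/t2.png")[160:320,120:300]; cv2.imwrite("pics/t2c.png",cv2.resize(a,None,fx=3.5,fy=3.5,interpolation=cv2.INTER_CUBIC))
E
```

```text
time_s: 7.0
tool_pos: [0.6239, 0.2954, 0.0951]
tcp_rot: [0.939, 0.344, -0.004, 0.001]
wrist_force: [-0.2, 0.5, -3.6]
width: 0.06
grip_force: 18.0
pos [0.6239 0.2954 0.0951] yaw 40.2 t 7.0 w 0.0600 F [-0.2  0.5 -3.6] tooldelta [0.0029 0.0009 0.0221] turn 0.003
```

View pics/t2c.png

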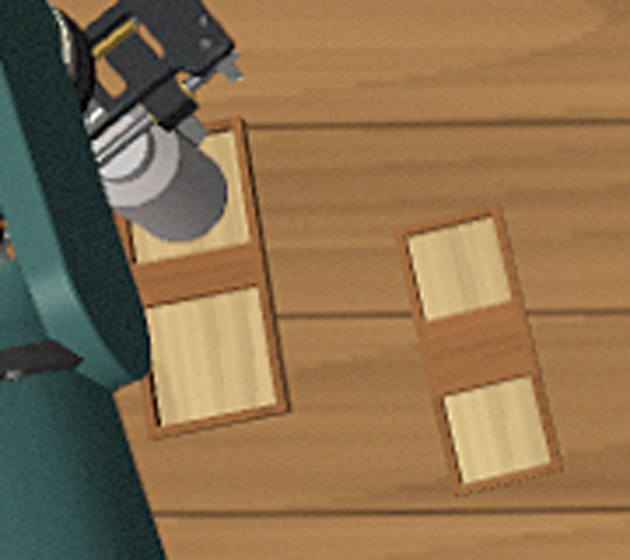

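The canister is over the back pocket: its base is at crop (185,205) and the pocket centre at about (190,198). I'll lower it and release.

```bash
python3 -m crank '[[[0.002,0,0.01],0,0.05],[[0,0,0.008],0,0.05],[[0,0,0.003],0,0.05],[[0,0,0],0,0.05],[[0,0,0],0,0.05]]'
python3 - <<'E'
from h import *
go(.6265,.2965,.073,40)
E
```

```text
time_s: 7.55
tool_pos: [0.6276, 0.2991, 0.0787]
tcp_rot: [0.939, 0.344, 0.0, 0.0]
wrist_force: [0.6, 0.0, -3.5]
width: 0.0599
grip_force: 18.0
pos [0.6276 0.2991 0.0787] yaw 40.3 t 7.5 w 0.0599 F [ 0.6  0.  -3.5] tooldelta [-0.0026  0.0013  0.0057] turn 0.005
```

```bash
python3 -m crank '[[[-0.002,0.001,0.002],0,0.05],[[0,0,0.002],0,0.05],[[0,0,0.001],0,0.05],[[0,0,0],0,0.05],[[0,0,0],0,0.05]]'
python3 - <<'E'
from h import *
go(.6265,.2965,.073,40)
E
```

```text
time_s: 8.05
tool_pos: [0.6273, 0.2973, 0.0762]
tcp_rot: [0.939, 0.344, 0.001, 0.0]
wrist_force: [-2.3, -1.0, 5.8]
width: 0.0601
grip_force: 18.0
pos [0.6273 0.2973 0.0762] yaw 40.3 t 8.1 w 0.0601 F [-2.3 -1.   5.8] tooldelta [-0.0011  0.0001  0.0032] turn 0.005
```

Contact comes at 0.0762, which is the grasp height plus the 4 mm floor, so it has landed. I'll release and rise.

```bash
python3 -m crank '[[[0,0,0],0,0.065],[[0,0,0],0,0.07],[[0,0,0],0,0.08],[[0,0,0],0,0.08],[[0,0,-0.02],0,0.08],[[0,0,-0.03],0,0.08],[[0,0,-0.04],0,0.08],[[0,0,-0.04],0,0.08],[[0,0,-0.02],0,0.08],[[0,0,0],0,0.08]]'
python3 - <<'E'
from h import *
go(.572,-.353,.22,14)
E
```

```text
time_s: 9.05
tool_pos: [0.6284, 0.2976, 0.2287]
tcp_rot: [0.939, 0.344, 0.005, 0.0]
wrist_force: [0.5, 0.5, 0.3]
width: 0.0801
grip_force: 0.0
pos [0.6284 0.2976 0.2287] yaw 40.3 t 9.1 w 0.0801 F [0.5 0.5 0.3] tooldelta [-0.4637  0.46    0.0062] turn 0.458
```

```bash
python3 -m crank '[[[-0.015,0.013,0],0,0.07],[[-0.028,0.0256,0],0,0.07],[[-0.028,0.0256,0],0,0.07],[[-0.028,0.0256,0],0,0.07],[[-0.028,0.0256,0],0,0.07],[[-0.028,0.0256,0],0,0.07],[[-0.028,0.0256,0],0,0.07],[[-0.028,0.0256,0],0,0.07],[[-0.028,0.0256,0],0,0.07],[[-0.028,0.0256,0],0,0.07]]'
python3 -m crank '[[[-0.028,0.0256,0],0,0.07],[[-0.028,0.0256,0],0,0.07],[[-0.028,0.0256,0],0,0.07],[[-0.028,0.0256,0],0,0.07],[[-0.028,0.0256,0],0,0.07],[[-0.028,0.0256,0],0,0.07],[[-0.028,0.0256,0],0,0.07],[[-0.02,0.0256,0],0,0.07],[[-0.01,0.01,0],0,0.07],[[0,0,0],0,0.07]]'
python3 - <<'E'
from h import *
go(.572,-.353,.069,40)
import json
c=bot.calibration("wrist"); json.dump({k:np.array(v).tolist() for k,v in c.items()},open("w3.json","w"))
save("wrist","pics/w3.png")
E
```

```text
time_s: 10.05
tool_pos: [0.579, -0.0626, 0.2207]
tcp_rot: [0.939, 0.344, -0.002, -0.001]
wrist_force: [-0.3, -0.8, -1.1]
width: 0.0704
grip_force: 0.0
time_s: 11.05
tool_pos: [0.5456, -0.3723, 0.2207]
tcp_rot: [0.939, 0.343, -0.001, -0.002]
wrist_force: [0.1, 0.4, -0.4]
width: 0.0701
grip_force: 0.0
pos [ 0.5456 -0.3723  0.2207] yaw 40.1 t 11.1 w 0.0701 F [ 0.1  0.4 -0.4] tooldelta [0.0328 0.0029 0.1517] turn 0.002
```

View pics/w3.png

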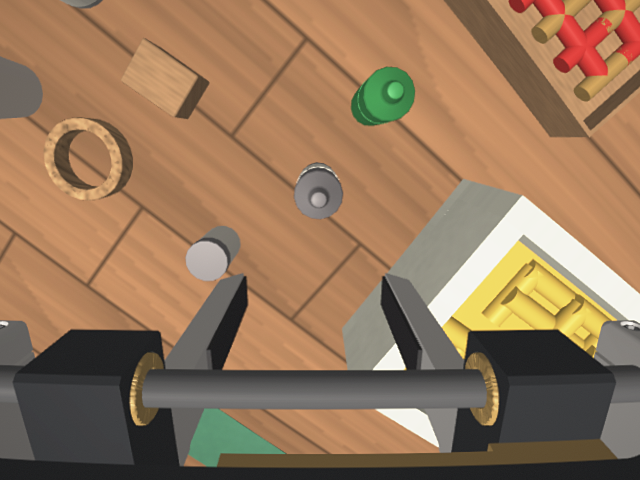

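The grey bottle's nozzle tip is at (318,199) with the green decoy at (390,95). The jar cap is at (208,260). A white bin lies to the right, with its base edge from (343,330) to (463,180), so I'll check its clearance.

```bash
python3 - <<'E'
from h import *
import json
c=json.load(open("w3.json"))
b=onz("wrist",318,199,.128,c); print("bottle",b,"jar",onz("wrist",208,260,.066,c))
print("tri bottle",tri(ray("wrist",318,199,c),ray("top",145+744/2.2,160+145/2.2))[0],"tri jar",tri(ray("wrist",208,260,c),ray("top",145+689/2.2,160+284/2.2))[0])
print("bin base",onz("wrist",343,330,0,c),onz("wrist",463,180,0,c))
print("bin top corner tri",tri(ray("wrist",520,197,c),ray("top",538,178))[0],tri(ray("wrist",520,197,c),ray("scene",97,204))[0])
for z in(.05,.08,.1): print(z,onz("wrist",520,197,z,c),onz("wrist",375,372,z,c))
go(b[0],b[1],.069,40)
E
```

```text
bottle [ 0.57302104 -0.3543698   0.128     ] jar [ 0.45276401 -0.31850298  0.066     ]
tri bottle [ 0.57245626 -0.35481924  0.11946884] tri jar [ 0.44959204 -0.31680405  0.05633284]
bin base [ 0.45597814 -0.49467839  0.        ] [ 0.67594521 -0.47505926  0.        ]
bin top corner tri [ 0.69591066 -0.51968258  0.03875185] [ 0.64910935 -0.41898247  0.22409405]
0.05 [ 0.69229793 -0.51088252  0.05      ] [ 0.45840452 -0.5348228   0.05      ]
0.08 [ 0.684846  -0.4949801  0.08     ] [ 0.47091454 -0.51687716  0.08      ]
0.1 [ 0.67987805 -0.48437848  0.1       ] [ 0.47925455 -0.5049134   0.1       ]
pos [ 0.5462 -0.3708  0.2216] yaw 40.2 t 11.1 w 0.0699 F [-0.3  0.5  0.1] tooldelta [0.0311 0.0053 0.1526] turn 0.004
```

```bash
python3 -m crank '[[[0.015,0.002,0],0,0.07],[[0.0155,0.002,0],0,0.07],[[0,0,0.03],0,0.07],[[0,0,0.03],0,0.07],[[0,0,0.03],0,0.07],[[0,0,0.03],0,0.07],[[0,0,0.02],0,0.07],[[0,0,0.01],0,0.07],[[0,0,0],0,0.07],[[0,0,0],0,0.03]]' 15
python3 -m crank '[[[0,0,0],0,0.03],[[0,0,0],0,0.03],[[0,0,0],0,0.03],[[0,0,0],0,0.03],[[0,0,0],0,0.03]]'
python3 -m crank '[[[0,0,-0.01],0,0.03],[[0,0,-0.02],0,0.03],[[0,0,-0.03],0,0.03],[[0,0,-0.03],0,0.03],[[0,0,0],0,0.03],[[0,0,0],0,0.03]]'
python3 - <<'E'
from h import *
go(.574,.123,.16,40)
E
```

```text
time_s: 12.1
tool_pos: [0.5738, -0.3541, 0.0749]
tcp_rot: [0.939, 0.345, 0.001, 0.001]
wrist_force: [-0.4, 0.6, 0.6]
width: 0.0651
grip_force: 0.0
time_s: 12.6
tool_pos: [0.5727, -0.3549, 0.0746]
tcp_rot: [0.939, 0.344, 0.0, 0.001]
wrist_force: [-1.1, 1.6, 3.2]
width: 0.0394
grip_force: 15.0
time_s: 13.2
tool_pos: [0.5725, -0.3548, 0.1635]
tcp_rot: [0.939, 0.344, 0.0, 0.0]
wrist_force: [0.6, 0.6, -2.0]
width: 0.0395
grip_force: 15.0
pos [ 0.5725 -0.3548  0.1635] yaw 40.3 t 13.2 w 0.0395 F [ 0.6  0.6 -2. ] tooldelta [ 0.3099 -0.3636  0.0032] turn 0.005
```

```bash
python3 -m crank '[[[0,0,-0.015],0,0.03],[[0.008,-0.009,-0.01],0,0.03],[[0.0165,-0.0192,0],0,0.03],[[0.0165,-0.0192,0],0,0.03],[[0.0165,-0.0192,0],0,0.03],[[0.0165,-0.0192,0],0,0.03],[[0.0165,-0.0192,0],0,0.03],[[0.0165,-0.0192,0],0,0.03],[[0.0165,-0.0192,0],0,0.03],[[0.0165,-0.0192,0],0,0.03]]'
python3 -m crank '[[[0.0165,-0.0192,0],0,0.03],[[0.0165,-0.0192,0],0,0.03],[[0.0165,-0.0192,0],0,0.03],[[0.0165,-0.0192,0],0,0.03],[[0.0165,-0.0192,0],0,0.03],[[0.0165,-0.0192,0],0,0.03],[[0.008,-0.009,0],0,0.03],[[0,0,0],0,0.03],[[0,0,0],0,0.03]]'
python3 - <<'E'
from h import *
go(.574,.123,.16,40)
import json
c=bot.calibration("wrist"); json.dump({k:np.array(v).tolist() for k,v in c.items()},open("w4.json","w"))
save("wrist","pics/w4.png")
E
```

```text
time_s: 14.2
tool_pos: [0.5738, -0.1381, 0.1886]
tcp_rot: [0.939, 0.344, -0.0, -0.0]
wrist_force: [-0.4, 0.3, -1.9]
width: 0.0399
grip_force: 15.0
time_s: 15.1
tool_pos: [0.5754, 0.0234, 0.1885]
tcp_rot: [0.939, 0.344, -0.0, 0.0]
wrist_force: [-0.3, 0.3, -1.6]
width: 0.0396
grip_force: 15.0
pos [0.5754 0.0234 0.1885] yaw 40.3 t 15.1 w 0.0396 F [-0.3  0.3 -1.6] tooldelta [ 0.0633 -0.0769  0.0284] turn 0.005
```

View pics/w4.png

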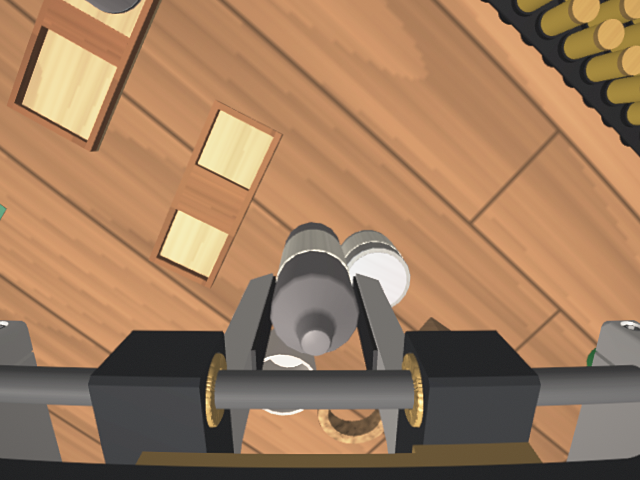

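The narrow carrier's rim corners are at (219,100), (283,132), (213,285) and (156,256). The bottle hangs straight in the gripper.

```bash
python3 - <<'E'
from h import *
import json
c=json.load(open("w4.json"))
px=[(219,100),(283,132),(213,285),(156,256)]
P=np.array([onz("wrist",*p,0.014,c) for p in px])
d=(P[0]+P[1]-P[2]-P[3])/2; ce=P.mean(0); u=d/np.linalg.norm(d)
print(ce,np.linalg.norm(d),np.linalg.norm(P[0]-P[1]),np.degrees(np.arctan2(d[1],d[0])))
Q=ce+.052*u; print("back",Q,"front",ce-.052*u)
I=[onz("wrist",*p,0.004,c) for p in [(217,110),(274,137),(250,190),(196,162)]]; print("inner back",np.mean(I,0))
I=[onz("wrist",*p,0.004,c) for p in [(175,210),(229,236),(208,278),(160,252)]]; print("inner front",np.mean(I,0))
x,_=tri(ray("wrist",*np.mean(px,0),c),ray("top",145+246/2.2,160+220/2.2)); print("tri",x)
T=(Q[:2]+np.array([.5744,.124]))/2; print(T); go(T[0],T[1],.0786,40)
E
```

```text
[0.53099828 0.10851674 0.014     ] 0.16829464477000347 0.06453802802216917 13.844957966527778
back [0.58148752 0.1209601  0.014     ] front [0.48050905 0.09607338 0.014     ]
inner back [0.57657381 0.12338032 0.004     ]
inner front [0.47337565 0.09876852 0.004     ]
tri [ 0.52637512  0.11337997 -0.01884076]
[0.57794376 0.12248005]
pos [0.5755 0.023  0.1884] yaw 40.2 t 15.2 w 0.0397 F [ 0.3  0.3 -1.6] tooldelta [ 0.0662 -0.0744  0.1097] turn 0.004
```

```bash
python3 -m crank '[[[0.008,-0.01,0],0,0.03],[[0.016,-0.018,0],0,0.03],[[0.016,-0.018,0],0,0.03],[[0.016,-0.018,0],0,0.03],[[0.01,-0.01,0],0,0.03],[[0,0,0.02],0,0.03],[[0,0,0.03],0,0.03],[[0,0,0.025],0,0.03],[[0,0,0.01],0,0.03],[[0,0,0],0,0.03]]'
python3 -m crank '[[[0,0,0],0,0.03],[[0,0,0],0,0.03]]'
python3 - <<'E'
from h import *
go(.5775,.1225,.0786,40)
save("top","pics/t5.png")
a=cv2.imread("pics/t5.png")[160:320,120:300]; cv2.imwrite("pics/t5c.png",cv2.resize(a,None,fx=3.5,fy=3.5,interpolation=cv2.INTER_CUBIC))
E
```

```text
time_s: 16.15
tool_pos: [0.5769, 0.1226, 0.1014]
tcp_rot: [0.939, 0.344, -0.002, -0.0]
wrist_force: [0.4, 0.3, -1.1]
width: 0.0397
grip_force: 15.0
time_s: 16.35
tool_pos: [0.5794, 0.123, 0.1056]
tcp_rot: [0.939, 0.344, 0.002, 0.001]
wrist_force: [0.4, -0.8, -1.3]
width: 0.0397
grip_force: 15.0
pos [0.5794 0.123  0.1056] yaw 40.3 t 16.4 w 0.0397 F [ 0.4 -0.8 -1.3] tooldelta [-0.0019 -0.0009  0.027 ] turn 0.004
```

View pics/t5c.png

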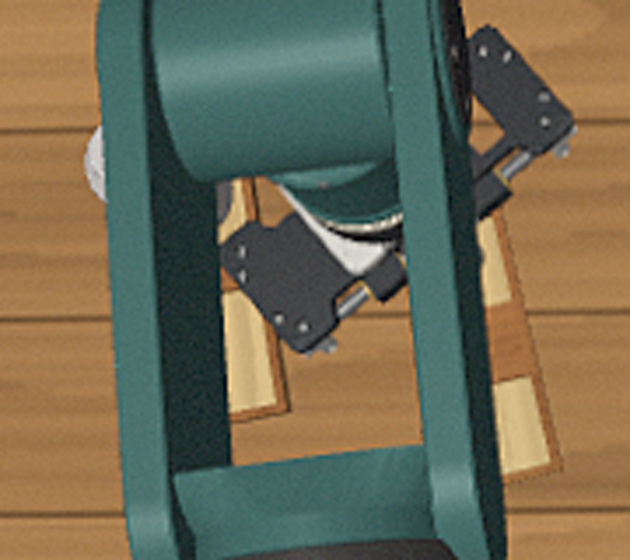

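The arm hides the pocket in the top view, so I'll rely on the measurement, which leaves 8 mm of slack, and on the contact height.

```bash
python3 -m crank '[[[-0.001,0,0.01],0,0.03],[[-0.001,0,0.009],0,0.03],[[0,0,0.003],0,0.03],[[0,0,0],0,0.03],[[0,0,0.001],0,0.03],[[0,0,0.001],0,0.03],[[0,0,0.001],0,0.03],[[0,0,0],0,0.03],[[0,0,0],0,0.03]]'
python3 - <<'E'
from h import *
go(.5775,.1225,.0786,40)
E
```

```text
time_s: 17.3
tool_pos: [0.5767, 0.1217, 0.0786]
tcp_rot: [0.939, 0.344, 0.0, 0.0]
wrist_force: [0.1, 0.5, -2.0]
width: 0.0397
grip_force: 15.0
pos [0.5767 0.1217 0.0786] yaw 40.3 t 17.3 w 0.0397 F [ 0.1  0.5 -2. ] tooldelta [ 0.0011 -0.0001  0.0001] turn 0.005
```

```bash
python3 -m crank '[[[0,0,0.001],0,0.03],[[0,0,0.001],0,0.03],[[0,0,0],0,0.03],[[0,0,0],0,0.03]]'
```

```text
time_s: 17.7
tool_pos: [0.5772, 0.1221, 0.0786]
tcp_rot: [0.939, 0.344, 0.001, 0.0]
wrist_force: [-2.0, 0.1, 6.0]
width: 0.0395
grip_force: 15.0
```

```bash
python3 -m crank '[[[0,0,0],0,0.045],[[0,0,0],0,0.05],[[0,0,0],0,0.06],[[0,0,0],0,0.06],[[0,0,-0.02],0,0.06],[[0,0,-0.03],0,0.06],[[0,0,-0.04],0,0.06],[[0,0,-0.04],0,0.06],[[0,0,-0.01],0,0.08],[[0,0,0],0,0.08]]'
python3 - <<'E'
from h import *
go(.577,-.0465,.2,10)
E
```

```text
time_s: 18.7
tool_pos: [0.5777, 0.1218, 0.2189]
tcp_rot: [0.939, 0.344, 0.002, 0.001]
wrist_force: [0.2, 0.9, -0.4]
width: 0.0726
grip_force: 0.0
pos [0.5777 0.1218 0.2189] yaw 40.3 t 18.7 w 0.0726 F [ 0.2  0.9 -0.4] tooldelta [-0.1094  0.1279  0.0188] turn 0.528
```

```bash
python3 -m crank '[[[-0.018,0.021,0],0,0.08],[[-0.018,0.021,0],0,0.08],[[-0.018,0.021,0],0,0.08],[[-0.018,0.021,0],0,0.08],[[-0.018,0.021,0],0,0.08],[[-0.019,0.023,0],0.13,0.08],[[0,0,0],0.133,0.08],[[0,0,0],0.133,0.08],[[0,0,0],0.133,0.08],[[0,0,0],0,0.08]]'
python3 -m crank '[[[0,0,0],0,0.08],[[0,0,0],0,0.08]]'
python3 - <<'E'
from h import *
go(.577,-.0465,.04,10)
save("top","pics/t6.png"); save("scene","pics/s6.png")
a=cv2.imread("pics/t6.png")[170:310,130:300]; b=cv2.imread("pics/s6.png")[190:290,300:500]
cv2.imwrite("pics/c6.png",np.hstack([cv2.resize(a,(486,400),interpolation=2),cv2.resize(b,(310,155),interpolation=2).__class__(0) if 0 else cv2.copyMakeBorder(cv2.resize(b,(310,155),interpolation=2),0,245,0,0,0)]))
E
```

```text
time_s: 19.7
tool_pos: [0.575, -0.0464, 0.2132]
tcp_rot: [0.996, 0.087, -0.003, -0.001]
wrist_force: [-1.2, -0.2, -0.6]
width: 0.0801
grip_force: 0.0
time_s: 19.9
tool_pos: [0.5757, -0.0462, 0.2152]
tcp_rot: [0.996, 0.088, -0.001, -0.0]
wrist_force: [-0.2, 0.5, 0.2]
width: 0.0796
grip_force: 0.0
pos [ 0.5757 -0.0462  0.2152] yaw 10.1 t 19.9 w 0.0796 F [-0.2  0.5  0.2] tooldelta [0.0016 0.0006 0.1752] turn 0.001
```

View pics/c6.png

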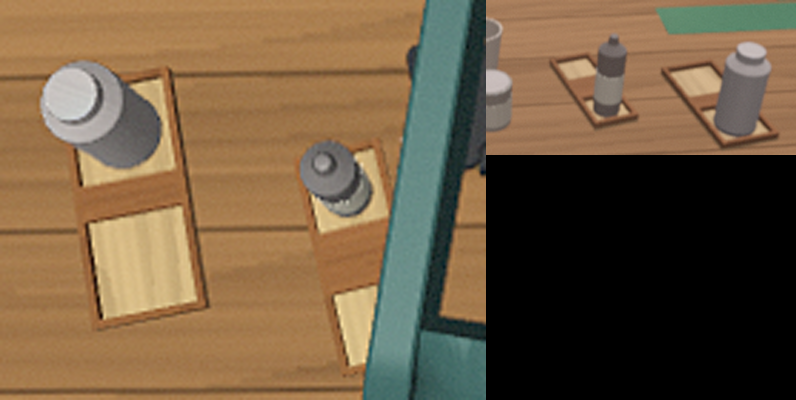

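Both tall ones stand upright inside their back pockets: the canister base is at crop (130,135) and the bottle base at (345,195). Next is the tin.

```bash
python3 -m crank '[[[0.001,0,0.03],0,0.08],[[0,0,0.035],0,0.08],[[0,0,0.035],0,0.08],[[0,0,0.035],0,0.08],[[0,0,0.03],0,0.08],[[0,0,0.02],0,0.08],[[0,0,0.004],0,0.08],[[0,0,0],0,0.08],[[0,0,0],0,0.08]]' 18
python3 -m crank '[[[0,0,0],0,0.05],[[0,0,0],0,0.05],[[0,0,0],0,0.05],[[0,0,0],0,0.05],[[0,0,0],0,0.05],[[0,0,0],0,0.05]]'
python3 -m crank '[[[0,0,-0.01],0,0.05],[[0,0,-0.02],0,0.05],[[0,0,-0.03],0,0.05],[[0,0,-0.03],0,0.05],[[0,0,-0.02],0,0.05],[[0,0,0],0,0.05],[[0,0,0],0,0.05]]'
python3 - <<'E'
from h import *
go(.524,.2785,.138,10)
E
```

```text
time_s: 20.9
tool_pos: [0.5783, -0.0464, 0.0292]
tcp_rot: [0.996, 0.087, 0.001, 0.0]
wrist_force: [0.2, -0.1, 0.8]
width: 0.0799
grip_force: 0.0
time_s: 21.5
tool_pos: [0.5777, -0.0462, 0.0285]
tcp_rot: [0.996, 0.087, 0.001, 0.0]
wrist_force: [0.5, 0.6, 4.7]
width: 0.06
grip_force: 18.0
time_s: 22.2
tool_pos: [0.5766, -0.0463, 0.1364]
tcp_rot: [0.996, 0.087, -0.001, -0.0]
wrist_force: [0.1, 0.3, -3.2]
width: 0.06
grip_force: 18.0
pos [ 0.5766 -0.0463  0.1364] yaw 10.0 t 22.2 w 0.0600 F [ 0.1  0.3 -3.2] tooldelta [ 0.0044 -0.3289 -0.0015] turn -0.001
```

```bash
python3 -m crank '[[[0,0,-0.02],0,0.05],[[0,0,-0.03],0,0.05],[[0,0,-0.02],0,0.05],[[0,-0.01,0],0,0.05],[[0,-0.022,0],0,0.05],[[0,-0.022,0],0,0.05],[[0,-0.022,0],0,0.05],[[0,-0.022,0],0,0.05],[[0,-0.022,0],0,0.05],[[0,-0.022,0],0,0.05]]'
python3 -m crank '[[[0,-0.022,0],0,0.05],[[0,-0.022,0],0,0.05],[[0,-0.022,0],0,0.05],[[0,-0.022,0],0,0.05],[[0,-0.022,0],0,0.05],[[0,-0.022,0],0,0.05],[[0.002,-0.022,0],0,0.05],[[0.002,-0.022,0],0,0.05],[[0,-0.01,0],0,0.05],[[0,0,0],0,0.05]]'
python3 - <<'E'
from h import *
go(.5238,.2783,.0325,10)
E
```

```text
time_s: 23.2
tool_pos: [0.5506, 0.095, 0.2035]
tcp_rot: [0.996, 0.087, -0.003, -0.0]
wrist_force: [1.1, -0.1, -2.4]
width: 0.0601
grip_force: 18.0
time_s: 24.2
tool_pos: [0.5227, 0.2784, 0.2046]
tcp_rot: [0.996, 0.088, -0.002, 0.001]
wrist_force: [-0.0, -0.1, -2.4]
width: 0.0598
grip_force: 18.0
pos [0.5227 0.2784 0.2046] yaw 10.1 t 24.2 w 0.0598 F [-0.  -0.1 -2.4] tooldelta [1.800e-03 1.000e-04 1.721e-01] turn 0.002
```

```bash
python3 -m crank '[[[0.001,0,0.03],0,0.05],[[0,0,0.03],0,0.05],[[0,0,0.03],0,0.05],[[0,0,0.03],0,0.05],[[0,0,0.02],0,0.05],[[0,0,0.01],0,0.05],[[0,0,0],0,0.05],[[0,0,0],0,0.05]]'
python3 - <<'E'
from h import *
go(.5238,.2783,.0325,10)
save("wrist","pics/w7.png")
E
```

```text
time_s: 25.0
tool_pos: [0.526, 0.2774, 0.0583]
tcp_rot: [0.996, 0.087, 0.001, -0.0]
wrist_force: [-0.4, -0.5, -2.1]
width: 0.0596
grip_force: 18.0
pos [0.526  0.2774 0.0583] yaw 9.9 t 25.0 w 0.0596 F [-0.4 -0.5 -2.1] tooldelta [-0.002  -0.0013  0.0258] turn -0.001
```

View pics/w7.png

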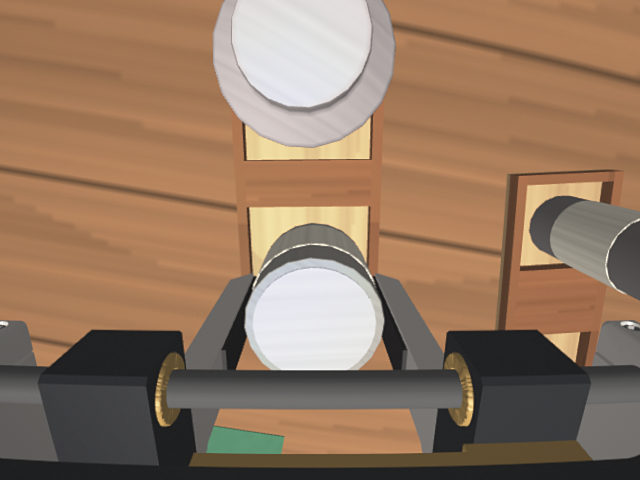

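The tin's base back edge is at (313,225), in front of the pocket's back edge at (310,207) and centred between the sides (247 to 370). I'll compute the gap.

```bash
python3 - <<'E'
from h import *
e=onz("wrist",310,207,.004); r=onz("wrist",310,205,.014); t=onz("wrist",313,225,.030); print(e,r,t)
u=np.array([np.cos(.172),np.sin(.172),0]); print("gap",(e-t)@u,(r-t)@u)
l,q=onz("wrist",248,230,.014),onz("wrist",370,230,.014); print("pocket mid",(l+q)/2, np.linalg.norm(l-q))
E
```

```text
[0.55987624 0.28494865 0.004     ] [0.56287577 0.2853685  0.014     ] [0.55431158 0.28195533 0.03      ]
gap 0.005994872309792892 0.00902199388082634
pocket mid [0.5471081  0.28328923 0.014     ] 0.07684974565628953
```

```bash
python3 -m crank '[[[0,-0.002,0.01],0,0.05],[[0,0,0.009],0,0.05],[[0,0,0.003],0,0.05],[[0,0,0],0,0.05],[[0,0,0.001],0,0.05],[[0,0,0.001],0,0.05],[[0,0,0],0,0.05],[[0,0,0],0,0.05]]'
```

```text
time_s: 25.85
tool_pos: [0.5251, 0.2797, 0.0337]
tcp_rot: [0.996, 0.087, 0.0, -0.0]
wrist_force: [0.5, 0.5, -1.7]
width: 0.0598
grip_force: 18.0
```

```bash
python3 -m crank '[[[0,0,0.001],0,0.05],[[0,0,0.001],0,0.05],[[0,0,0],0,0.05],[[0,0,0],0,0.05]]'
```

```text
time_s: 26.25
tool_pos: [0.5252, 0.2797, 0.0325]
tcp_rot: [0.996, 0.087, 0.0, -0.0]
wrist_force: [-2.4, -1.2, 4.5]
width: 0.0598
grip_force: 18.0
```

```bash
python3 -m crank '[[[0,0,0],0,0.065],[[0,0,0],0,0.07],[[0,0,0],0,0.076],[[0,0,0],0,0.076],[[0,0,-0.02],0,0.076],[[0,0,-0.03],0,0.076],[[0,0,-0.04],0,0.076],[[0,0,-0.04],0,0.076],[[0,0,-0.04],0,0.07],[[0,0,0],0,0.07]]'
python3 - <<'E'
from h import *
go(.451,-.316,.2,13)
E
```

```text
time_s: 27.25
tool_pos: [0.5281, 0.281, 0.2095]
tcp_rot: [0.996, 0.087, 0.007, -0.002]
wrist_force: [-0.0, 0.4, 0.5]
width: 0.0701
grip_force: 0.0
pos [0.5281 0.281  0.2095] yaw 10.0 t 27.2 w 0.0701 F [-0.   0.4  0.5] tooldelta [-0.1793  0.5747  0.0053] turn -0.053
```

```bash
python3 -m crank '[[[-0.006,0.015,0],-0.05,0.07],[[-0.0113,0.03,0],0,0.07],[[-0.0113,0.03,0],0,0.07],[[-0.0113,0.03,0],0,0.07],[[-0.0113,0.03,0],0,0.07],[[-0.0113,0.03,0],0,0.07],[[-0.0113,0.03,0],0,0.07],[[-0.0113,0.03,0],0,0.07],[[-0.0113,0.03,0],0,0.07],[[-0.0113,0.03,0],0,0.07]]'
python3 -m crank '[[[-0.0113,0.03,0],0,0.07],[[-0.0113,0.03,0],0,0.07],[[-0.0113,0.03,0],0,0.07],[[-0.0113,0.03,0],0,0.07],[[-0.0113,0.03,0],0,0.07],[[-0.0113,0.03,0],0,0.07],[[-0.0113,0.03,0],0,0.07],[[-0.0113,0.03,0],0,0.07],[[-0.01,0.025,0],0,0.07],[[0,0,0],0,0.07]]'
python3 -m crank '[[[0,0,0],0,0.07],[[0,0,0],0,0.07]]'
python3 - <<'E'
from h import *
go(.451,-.316,.2,13)
import json
c=bot.calibration("wrist"); json.dump({k:np.array(v).tolist() for k,v in c.items()},open("w8.json","w"))
save("wrist","pics/w8.png")
E
```

```text
time_s: 28.25
tool_pos: [0.4817, -0.0232, 0.2004]
tcp_rot: [0.994, 0.112, -0.001, -0.0]
wrist_force: [0.3, 0.3, -1.1]
width: 0.0699
grip_force: 0.0
time_s: 29.25
tool_pos: [0.4422, -0.3052, 0.1998]
tcp_rot: [0.994, 0.11, -0.001, -0.0]
wrist_force: [-0.6, 0.3, -0.8]
width: 0.0699
grip_force: 0.0
time_s: 29.45
tool_pos: [0.4434, -0.3016, 0.2011]
tcp_rot: [0.994, 0.112, -0.0, -0.0]
wrist_force: [1.3, -0.2, 0.4]
width: 0.0701
grip_force: 0.0
pos [ 0.4434 -0.3016  0.2011] yaw 12.9 t 29.4 w 0.0701 F [ 1.3 -0.2  0.4] tooldelta [0.0042 0.0157 0.001 ] turn -0.002
```

View pics/w8.png

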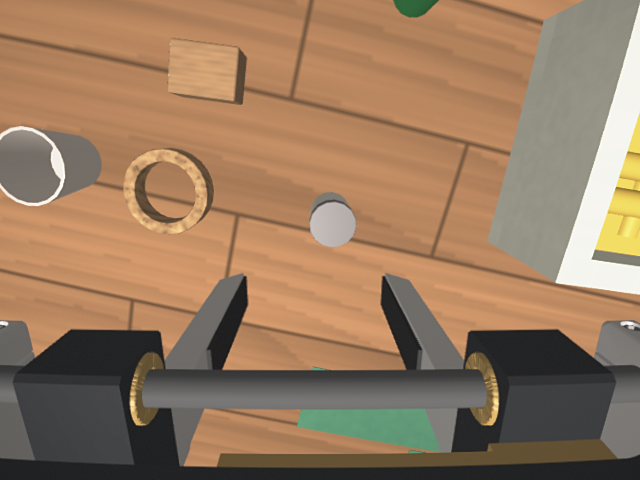

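The jar's grey cap is centred at (332,224). The bin on the right is well clear.

```bash
python3 - <<'E'
from h import *
import json
c=json.load(open("w8.json")); b=onz("wrist",332,224,.066,c); print(b); go(b[0],b[1],.026,13)
E
```

```text
[ 0.45159231 -0.31722765  0.066     ]
pos [ 0.4436 -0.3015  0.2013] yaw 12.9 t 29.5 w 0.0700 F [ 0.1 -0.4  0.4] tooldelta [0.0043 0.0172 0.1753] turn -0.002
```

```bash
python3 -m crank '[[[0.004,0.017,0],0,0.07],[[0,0,0.03],0,0.07],[[0,0,0.035],0,0.07],[[0,0,0.035],0,0.07],[[0,0,0.035],0,0.07],[[0,0,0.025],0,0.07],[[0,0,0.015],0,0.07],[[0,0,0.005],0,0.07],[[0,0,0],0,0.07],[[0,0,0],0,0.07]]' 12
python3 -m crank '[[[0,0,0],0,0.03],[[0,0,0],0,0.03],[[0,0,0],0,0.03],[[0,0,0],0,0.03],[[0,0,0],0,0.03],[[0,0,0],0,0.03]]'
python3 -m crank '[[[0,0,-0.01],0,0.03],[[0,0,-0.03],0,0.03],[[0,0,-0.04],0,0.03],[[0,0,-0.04],0,0.03],[[0,0,-0.04],0,0.03],[[0,0,-0.02],0,0.03],[[0,0,0],0,0.03],[[0,0,0],0,0.03]]'
python3 - <<'E'
from h import *
go(.475,.098,.2,13)
E
```

```text
time_s: 30.5
tool_pos: [0.4521, -0.3191, 0.0233]
tcp_rot: [0.994, 0.112, 0.001, 0.001]
wrist_force: [0.1, 0.2, 0.4]
width: 0.07
grip_force: 0.0
time_s: 31.1
tool_pos: [0.4511, -0.3182, 0.0218]
tcp_rot: [0.994, 0.112, 0.0, -0.0]
wrist_force: [-0.5, 1.0, 2.9]
width: 0.0401
grip_force: 12.0
time_s: 31.9
tool_pos: [0.4508, -0.3183, 0.2009]
tcp_rot: [0.994, 0.112, -0.0, -0.0]
wrist_force: [-0.3, 0.3, -2.8]
width: 0.0397
grip_force: 12.0
pos [ 0.4508 -0.3183  0.2009] yaw 12.8 t 31.9 w 0.0397 F [-0.3  0.3 -2.8] tooldelta [ 0.116  -0.4006  0.0009] turn -0.003
```

```bash
python3 -m crank '[[[0.0035,-0.011,0],0,0.03],[[0.0065,-0.0223,0],0,0.03],[[0.0065,-0.0223,0],0,0.03],[[0.0065,-0.0223,0],0,0.03],[[0.0065,-0.0223,0],0,0.03],[[0.0065,-0.0223,0],0,0.03],[[0.0065,-0.0223,0],0,0.03],[[0.0065,-0.0223,0],0,0.03],[[0.0065,-0.0223,0],0,0.03],[[0.0065,-0.0223,0],0,0.03]]'
python3 -m crank '[[[0.0065,-0.0223,0],0,0.03],[[0.0065,-0.0223,0],0,0.03],[[0.0065,-0.0223,0],0,0.03],[[0.0065,-0.0223,0],0,0.03],[[0.0065,-0.0223,0],0,0.03],[[0.0065,-0.0223,0],0,0.03],[[0.0065,-0.0223,0],0,0.03],[[0.0055,-0.0223,0],0,0.03],[[0.003,-0.01,0],0,0.03],[[0,0,0],0,0.03]]'
python3 -m crank '[[[0,0,0],0,0.03],[[0,0,0.03],0,0.03],[[0,0,0.03],0,0.03],[[0,0,0.03],0,0.03],[[0,0,0.03],0,0.03],[[0,0,0.02],0,0.03],[[0,0,0.01],0,0.03],[[0,0,0],0,0.03],[[0,0,0],0,0.03]]'
python3 - <<'E'
from h import *
go(.4755,.098,.0258,13)
import json
c=bot.calibration("wrist"); json.dump({k:np.array(v).tolist() for k,v in c.items()},open("w9.json","w"))
save("wrist","pics/w9.png")
E
```

```text
time_s: 32.9
tool_pos: [0.4631, -0.0961, 0.199]
tcp_rot: [0.994, 0.112, -0.002, -0.001]
wrist_force: [-0.4, 0.2, -0.7]
width: 0.0398
grip_force: 12.0
time_s: 33.9
tool_pos: [0.4742, 0.0986, 0.1998]
tcp_rot: [0.994, 0.113, -0.002, 0.0]
wrist_force: [-0.3, -1.0, -0.8]
width: 0.0399
grip_force: 12.0
time_s: 34.8
tool_pos: [0.4761, 0.0971, 0.0525]
tcp_rot: [0.994, 0.111, 0.001, 0.0]
wrist_force: [-0.1, 0.6, -0.2]
width: 0.0397
grip_force: 12.0
pos [0.4761 0.0971 0.0525] yaw 12.8 t 34.8 w 0.0397 F [-0.1  0.6 -0.2] tooldelta [-0.0005 -0.0011  0.0267] turn -0.004
```

View pics/w9.png

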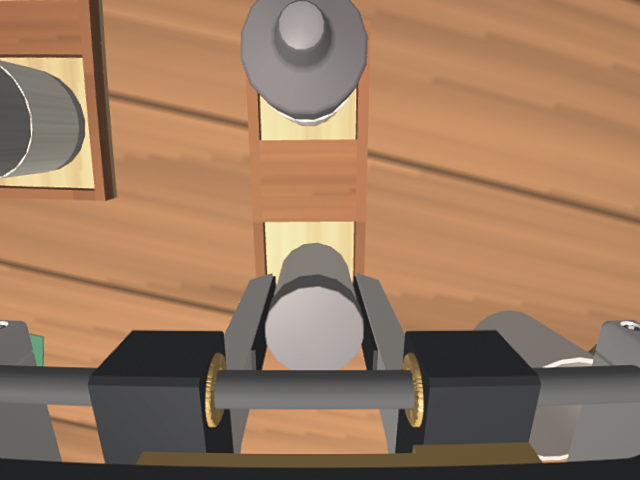

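The jar's base back edge is at (313,243), the pocket's back edge at (310,222), and the sides at 263 and 355. I'll compute the gap.

```bash
python3 - <<'E'
from h import *
import json
c=json.load(open("w9.json"))
e=onz("wrist",310,222,.004,c); r=onz("wrist",310,220,.014,c); t=onz("wrist",313,243,.0307,c); u=np.array([np.cos(.235),np.sin(.235),0])
print("gap",(e-t)@u,(r-t)@u)
m=(onz("wrist",264,245,.014,c)+onz("wrist",355,245,.014,c))/2; n=np.array([-u[1],u[0],0]); go(.4761,.0971,.0258,13)
print("lateral of pocket mid rel. tool",(m-np.array([.4761,.0971,0]))@n)
E
```

```text
gap 0.006360488697846577 0.009808126848378153
pos [0.4766 0.0972 0.053 ] yaw 12.8 t 34.9 w 0.0397 F [ 0.2  0.1 -1.3] tooldelta [-0.0005  0.      0.0272] turn -0.004
lateral of pocket mid rel. tool 0.0012585657960850387
```

```bash
python3 -m crank '[[[0,-0.001,0.01],0,0.03],[[0,0,0.01],0,0.03],[[0,0,0.003],0,0.03],[[0,0,0],0,0.03],[[0,0,0.001],0,0.03],[[0,0,0.001],0,0.03],[[0,0,0.001],0,0.03],[[0,0,0],0,0.03],[[0,0,0],0,0.03]]'
```

```text
time_s: 35.75
tool_pos: [0.4754, 0.0985, 0.0258]
tcp_rot: [0.994, 0.112, 0.0, 0.0]
wrist_force: [-0.8, 0.4, 0.0]
width: 0.0403
grip_force: 12.0
```

```bash
python3 -m crank '[[[0,0,0.001],0,0.03],[[0,0,0.0005],0,0.03],[[0,0,0],0,0.03],[[0,0,0],0,0.03]]'
```

```text
time_s: 36.15
tool_pos: [0.4755, 0.0985, 0.0258]
tcp_rot: [0.994, 0.112, 0.001, 0.0]
wrist_force: [-2.7, -0.9, 7.6]
width: 0.0396
grip_force: 12.0
```

Landed. I'll release, rise, and move aside for a final look.

```bash
python3 -m crank '[[[0,0,0],0,0.045],[[0,0,0],0,0.05],[[0,0,0],0,0.06],[[0,0,0],0,0.06],[[0,0,-0.02],0,0.06],[[0,0,-0.03],0,0.06],[[0,0,-0.04],0,0.06],[[0,0,-0.04],0,0.06],[[0,0,-0.04],0,0.06],[[0,0,-0.02],0,0.06]]'
python3 -m crank '[[[0,0.02,0],0,0.06],[[0,0.03,0],0,0.06],[[0,0.03,0],0,0.06],[[0,0.03,0],0,0.06],[[0,0.03,0],0,0.06],[[0,0.03,0],0,0.06],[[0,0.03,0],0,0.06],[[0,0.02,0],0,0.06],[[0,0,0],0,0.06],[[0,0,0],0,0.06]]'
python3 - <<'E'
from h import *
save("top","pics/t10.png"); save("scene","pics/s10.png")
a=cv2.imread("pics/t10.png")[160:320,130:490]; b=cv2.imread("pics/s10.png")[190:300,130:490]
cv2.imwrite("pics/c10.png",np.vstack([cv2.resize(x,None,fx=2.2,fy=2.2,interpolation=2) for x in(a,b)]))
E
```

```text
time_s: 37.15
tool_pos: [0.4765, 0.0986, 0.2182]
tcp_rot: [0.994, 0.112, 0.003, 0.0]
wrist_force: [-0.8, 0.6, 1.1]
width: 0.0603
grip_force: 0.0
time_s: 38.15
tool_pos: [0.5238, -0.1159, 0.2135]
tcp_rot: [0.994, 0.111, -0.0, -0.0]
wrist_force: [1.2, 0.8, 0.6]
width: 0.0597
grip_force: 0.0
```

View pics/c10.png

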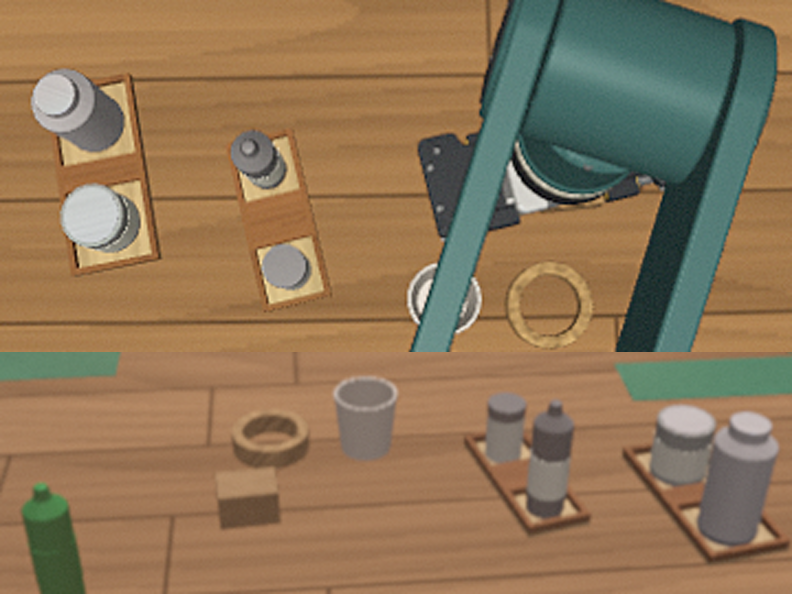

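All four stand upright in the right pockets: canister at (95,120), tin at (100,218), bottle at (265,165) and jar at (285,268). The mug, tape roll, carton and green bottle show no sign of having moved, and the arm is clear. I'll hand in.

```bash
python3 -c "
from bench import bot
print(bot.close_job())"
```

```text
the job is handed in; nothing more can be done
None
```

The job is handed in at about 38 s of robot time: all four containers stand upright in their pockets, tall in back and short in front with both tall ones placed first, and nothing fell or visibly shifted in the final pictures.

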